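# Clear the dry box and crack its stuck lid

### The arm

A 7-joint arm with a two-finger parallel gripper is mounted at the origin on the work surface. World frame = base frame: x ahead of the robot, y to its left, z up, the work surface at z = 0. Lengths are in mm, angles in rad, forces in N, time in s.
With the tool pointing down it reaches from about 400 to 875 mm from the base axis. Payload 4.4 kg.
Tool frame: the origin (TCP) lies at the very end of the fingers, on their centre line; the grasp point (between the pads) lies 19 mm behind it; z points along the fingers, y is the line along which they close (so a half turn about z gives the same grasp; the last joint's range is limited). The gripper opens to 85 mm and grips with 20 to 120 N. Pads are 22 mm wide; open, the fingers measure 114 mm over their backs; the gripper's body (76 mm by 85 mm) begins 54 mm behind the grasp point. The pads swing forward as they close: fully open they stand 13 mm farther back than shut.
Start: joints at [-1.298, 0.628, 0.038, 1.517, -0.027, 0.996, -0.02], TCP at [216.008, 613.073, 231.313] pointing down, gripper open.
Joint ranges: [-3.06, 3.06], [-0.37, 2.12], [-1.25, 1.32], [0.18, 2.47], [-1.1, 4.24], [0.23, 1.98], [-2.94, 2.94]. Speed limits (rad/s): [2.57, 2.57, 3.14, 3.14, 3.14, 3.14, 3.14].

### API

Orientations are given as [roll, pitch, yaw] about the fixed x, y, z axes, in that order (R = Rz(yaw) Ry(pitch) Rx(roll)).
In Python, from cell import ctrl gives the robot as it stands.
- The arm moves only by the tool step_arm, never from a script. Its argument "series" is a list that holds one entry, the list of rows, each a list of 7 numbers: the turn, a rotation vector about the tool's x, y, z as a fraction of full scale, then the shift along the tool's x, y, z as a fraction of full scale, then the closure, from 0 (fully open) to 1 (shut). In form: [[[ax, ay, az, tx, ty, tz, gripper], ...]]. A call has 1 to 12 rows; each row shifts and turns the commanded pose from where the row before left it, along the tool's axes as they then stand; what a row does not reach is not made up. Full scale, the value 1, is 150 mm for a shift and 45 degrees for a turn. A row lasts 1/10 s, in which the tool goes at most 50 mm and 8.59 degrees, less where a joint would pass 70% of its speed; a pose out of reach is approached as far as the arm can. A call with a number of a shift or a turn outside -1 to 1 is refused whole. A call with a gripper value outside its range is refused whole. The fingers move at their own pace and stop on an object; the grip force is fixed at half the most. Time passes only in rows, so rows that do not move let the fingers close. It gives the time, the measured TCP pose, the force, the opening and the grip force at its end, in the units of the state.
- ctrl.read_state(): the state, without advancing time (a new reading comes with each control period).
- ctrl.get_image(name): name is "scene" or "side" or "wrist"; returns a dict with "img" (400x640x3 uint8, red, green, blue), "fx", "fy", "cx", "cy" (pixels), "dist" ([k1, k2, p1, p2, k3] as OpenCV has them; the pictures are not rectified), "R" (3x3) and "t" (3): a world point X has camera coordinates R X + t. Camera axes: x right, y down, z forward; pixel columns grow to the right and rows downward; lengths in mm; the calibration is good to about 2 mm. A picture is of the moment at which its call begins. There is no depth.
- ctrl.finish_job(): hands the job in; it is judged then, once.
Trained networks look in a picture, given as the dict that the camera call returned (one of the last four; its "shot" number tells which), for a name from the list of things; names that differ only in an ending like _2 or _b are one class to them, and where a whole thing is asked for, a point or a joint stands for the part that bears it (a point fixed in the world has none). Each returns a list of dicts, best first, with "score" (0 to 1); they miss things now and then, are a little off and sometimes report something else, mostly with a low value. They report only what shows in the picture. A call takes as long as a camera call.
- ctrl.recognise(picture, thing): "centre" ([column, row] in pixels, amid what is visible of it).
The state is a dict: "clock": time; "qpos": joint angles; "qd": joint speeds; "tau": joint torques, N m; "eef_pos": TCP position; "tool_rot": TCP orientation; "force": force on the tool from outside, world axes, zero at the start; "torque": the same for the moment, N m; "width": finger opening in mm; "gripper_force": force on a finger pad.
Only numpy, scipy, OpenCV 4.12 (cv2) and the standard library are available. Lean on these libraries where they do the work, as an engineer would, in place of code of your own. Each camera call takes 0.05 s, during which the arm holds its last target. There are 200 camera calls.

### The job

The lid of the dry box has stuck to its gasket and the box must be vented. Take the two cartons off the lid and set them down gently, upright, in the shallow blue tray to complete the row along its wall farthest from the robot: side by side with the three cartons already there, square and in line with them, with hardly a gap, and leave those and everything else on the bench where they are. Then take the lid by its handle, break it free of the seal without letting it fly up, and hold it ajar with its front edge about two centimetres above the gasket; finish while still holding it there, do not let go.

Things in the scene. Friction and masses are not known exactly. Their poses are not given: they have to be found in the camera images.
- drybox: fixed white dry box (desiccator box), 220 mm deep (its x) by 280 mm wide (its y), walls 120 mm high plus a 4 mm black gasket; origin at the centre of its underside. Its -x side is the front, towards the robot; the lid is hinged along the far (+x) edge. Its two front latches are already undone. The shut lid lies at 124 to 134 mm above the origin and spans x from -118 to +112 mm and y from -146 to +146 mm
- lid (a joint): lid angle, rad: 0 shut, grows as the front edge (230 mm from the hinge) rises; 0.087 is 20 mm open there. The gasket holds until about 15 to 22 N are pulled up at the handle (slowly; a jerk takes more); its grip fades within 8 mm of handle travel, then the handle carries only the lid's weight, 2.5 to 5 N. If let go the lid falls back onto the gasket, at most 11 mm open at the front
- lid_handle (a point): middle of the bar of the lid's handle: a dark steel D-handle, round bar 12 mm thick and 110 mm long along the lid's y, its axis 36 mm above the lid's upper face and 38 mm behind its front edge; free space beneath it of 30 mm. The point turns with the lid; x and y as the box's when shut. It is 192 mm in front of the hinge line and 46 mm above it when shut
- lid_hinge (a point): middle of the lid's hinge line (axis along the box's y), at the far edge of the box, 124 mm above the box's origin
- tray: fixed shallow blue plastic tray, 200 mm (its x) by 270 mm (its y), floor 4 mm thick, walls 4 mm thick and 20 mm high above the bench; origin at the centre of its underside. The row of cartons stands against its far (+x) wall and runs along its y; three cartons fill the -y end (centres at x = +70 mm and y about -104, -56 and -8 mm), and the two free places follow towards +y (about +40 and +88 mm). A small jar stands in the front (-x) part
- carton_a_mid (a point): carton 46 x 46 x 100 mm, white with a green top, about 110 g, square in plan; this point is its centre, half-way up (50 mm above its underside), z along its height, x and y square to its sides. One of the two that stand on the lid at the start
- carton_b_mid (a point): carton 46 x 46 x 100 mm, white with a green top, about 110 g, square in plan; this point is its centre, half-way up (50 mm above its underside), z along its height, x and y square to its sides. The other that stands on the lid at the start; either may take either place in the row
- row1_mid (a point): carton 46 x 46 x 100 mm, white with a green top, about 110 g, square in plan; this point is its centre, half-way up (50 mm above its underside), z along its height, x and y square to its sides. Already in the row, number 1 of 3 counted from the tray's -y wall; leave it
- row2_mid (a point): carton 46 x 46 x 100 mm, white with a green top, about 110 g, square in plan; this point is its centre, half-way up (50 mm above its underside), z along its height, x and y square to its sides. Already in the row, number 2 of 3 counted from the tray's -y wall; leave it
- row3_mid (a point): carton 46 x 46 x 100 mm, white with a green top, about 110 g, square in plan; this point is its centre, half-way up (50 mm above its underside), z along its height, x and y square to its sides. Already in the row, number 3 of 3 counted from the tray's -y wall; leave it
- jar_tray: white cream jar with metal cap, 48 mm across, 44 mm high, loose in the front part of the tray; leave it. Origin under its centre
- jar_left: same kind of jar, on the bench to the robot's left; leave it
- jar_back: larger cream jar, 60 mm across, 52 mm high, towards the back of the bench; leave it
- tape_dispenser: heavy black tape dispenser, 170 x 55 mm, 96 mm high, on the robot's right; leave it

How it is judged:
By the outcome, as a careful person would: the job done as asked, in the order asked, and still so for the second after the job is handed in, while the arm keeps its last pose, push and grip.
It also fails if it takes over 72 s, if anything falls off the work surface, if the arm or the gripper's body presses on something with over 40 N, if the wrist force passes 120 N, or if a joint passes its speed limit or range.

## Working session

There is one attempt and no reset: what is moved stays moved. The work goes in short steps, Python scripts to look and compute and a tool call to move; the robot and the scene stay as the last step left them, time stands still between calls to the robot, and variables do not carry over. Pictures are saved under pics/ and viewed, at most 10 in all, crops included, and the job is handed in when it is done.

Besides the shell and the picture viewer there is one more tool, called after ">>>" by a JSON object that holds its "op" and its "data". step_arm: Moves the arm, as the interface text tells. Shift numbers are shares of 150 mm and turn numbers shares of 45 degrees, none past 1 either way. Its arguments: {"type":"object","properties":{"series":{"type":"array","items":{"type":"array","items":{"type":"array","items":{"type":"number","minimum":-1,"maximum":1}}}}},"required":["series"]}

```bash
mkdir -p pics; ls; python3 - <<'E'
from cell import ctrl
import cv2
s=ctrl.read_state();print(s)
for n in("scene","side","wrist"):
    p=ctrl.get_image(n);cv2.imwrite(f"pics/{n}0.png",p["img"][:,:,::-1])
    print(n,p["fx"],p["cx"],p["cy"],p["dist"],(-p["R"].T@p["t"]).round(0),p["R"].round(2).tolist())
    for k in("carton_a_mid","row1_mid","lid_handle","tray","drybox","jar_tray","jar_left","jar_back","tape_dispenser"):
        print(k,[(tuple(round(float(c)) for c in r["centre"]),round(r["score"],2)) for r in ctrl.recognise(p,k)][:7])
E
```

```text
pics
{'clock': 0.0, 'qpos': array([-1.2977964 ,  0.62932382,  0.03844026,  1.51837127, -0.02701863,
        0.9962655 , -0.01998345]), 'qd': array([-0.00025154, -0.00103452,  0.00052064,  0.00090127, -0.00142211,
       -0.00083791,  0.00194676]), 'tau': array([-4.20645620e-04, -5.63391173e+01,  1.22575365e+00, -1.93449676e+01,
        1.09218486e-02,  1.05280746e-02, -1.89421803e-05]), 'eef_pos': array([215.79351521, 612.48346109, 230.40244235]), 'tool_rot': array([-3.13974245e+00,  6.50551819e-06,  2.80280044e+00]), 'force': array([ 0.06109006, -0.48846209,  0.13293254]), 'torque': array([-0.02019867, -0.00047006, -0.04406486]), 'gripper_force': 0.0, 'width': 85.45921457662664}
scene 393.57121136377566 314.3538112284893 202.42685001440515 [-0.00904549  0.          0.          0.          0.        ] [1444.  484.  900.] [[-0.52, 0.85, 0.02], [0.52, 0.33, -0.79], [-0.68, -0.4, -0.62]]
carton_a_mid [((247, 159), 0.96)]
row1_mid [((332, 240), 0.95), ((366, 249), 0.65)]
lid_handle [((275, 179), 0.79)]
tray [((387, 252), 0.7), ((352, 245), 0.3)]
drybox [((278, 198), 0.61)]
jar_tray [((40
[... 254 characters left out ...]
5.] [[0.81, -0.59, -0.01], [-0.31, -0.41, -0.86], [0.5, 0.7, -0.52]]
carton_a_mid [((363, 230), 0.71)]
row1_mid [((307, 206), 0.6), ((396, 316), 0.27)]
lid_handle []
tray [((270, 218), 0.9)]
drybox [((333, 261), 0.93)]
jar_tray [((366, 231), 0.58), ((251, 212), 0.43)]
jar_left []
jar_back []
tape_dispenser [((398, 317), 0.71), ((330, 244), 0.46)]
wrist 309.34052564201784 313.9288431658949 201.06073127481028 [-0.02920784  0.          0.          0.          0.        ] [143. 639. 375.] [[0.33, 0.94, 0.0], [0.9, -0.32, 0.31], [0.29, -0.1, -0.95]]
carton_a_mid []
row1_mid []
lid_handle []
tray [((140, 389), 0.66)]
drybox []
jar_tray [((155, 393), 0.65)]
jar_left []
jar_back []
tape_dispenser []
```

View pics/scene0.png

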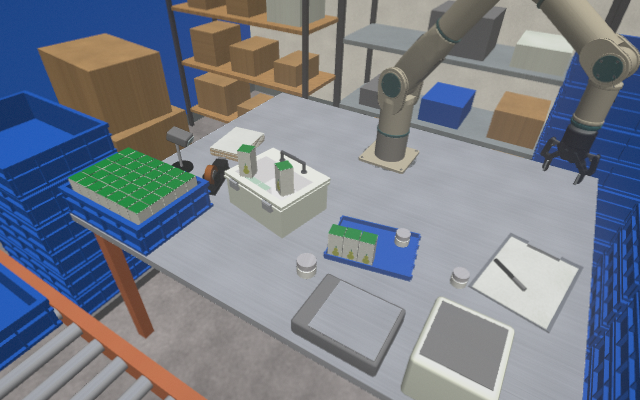

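View pics/side0.png

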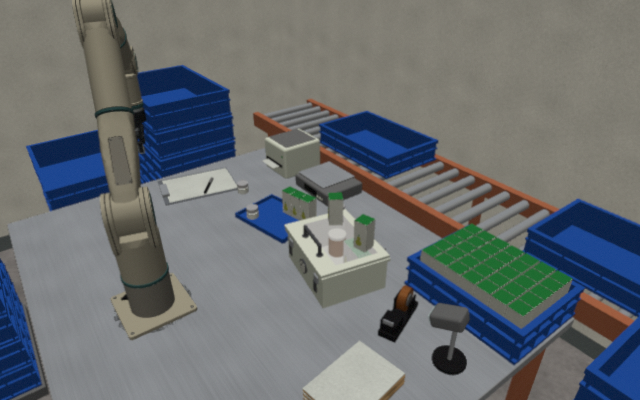

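```bash
cat > h.py <<'E'
import numpy as np, cv2
from cell import ctrl
from scipy.spatial.transform import Rotation as Ro
def K(p): return np.array([[p["fx"],0,p["cx"]],[0,p["fy"],p["cy"]],[0,0,1]])
def ray(p,uv,z):
    n=cv2.undistortPoints(np.array([[uv]],float),K(p),np.array(p["dist"],float))[0,0]
    d=p["R"].T@np.r_[n,1]; c=-p["R"].T@p["t"]
    return c+d*(z-c[2])/d[2]
def proj(p,X):
    return cv2.projectPoints(np.array(X,float).reshape(-1,1,3),cv2.Rodrigues(np.array(p["R"],float))[0],np.array(p["t"],float),K(p),np.array(p["dist"],float))[0][:,0]
def green(p):
    h=cv2.cvtColor(p["img"],cv2.COLOR_RGB2HSV)
    m=cv2.inRange(h,(45,120,50),(80,255,255))
    n,l,st,c=cv2.connectedComponentsWithStats(m)
    return m,[(l==i,st[i],c[i]) for i in range(1,n) if st[i][4]>25]
def rect(p,mask,z):
    "min area rectangle of the mask's contour on plane z"
    c=max(cv2.findContours(mask.astype(np.uint8),cv2.RETR_EXTERNAL,cv2.CHAIN_APPROX_NONE)[0],key=len)[:,0]
    w=np.array([ray(p,q,z)[:2] for q in c]).astype(np.float32)
    return cv2.minAreaRect(w)
def save(p,n): cv2.imwrite("pics/"+n,p["img"][:,:,::-1])
E
python3 - <<'E'
from h import *
for n in("scene","side"):
    p=ctrl.get_image(n); m,cs=green(p)
    print(n)
    for k,st,c in cs:
        if st[4]<600: print(st,c.round(1),[ray(p,c,z)[:2].round(0) for z in(234,104)],[np.round(rect(p,k,z)[1],0) for z in (234,104)], [round(rect(p,k,z)[2]) for z in (234,104)])
E
```

```text
scene
[238 145  16   7  78] [245.7 148. ] [array([ 587., -294.]), array([ 420., -445.])] [array([39., 41.]), array([47., 49.])] [16, 16]
[276 161  16   9  90] [283.1 164.9] [array([ 604., -130.]), array([ 440., -250.])] [array([40., 40.]), array([48., 47.])] [58, 58]
[118 196  20  12 121] [127.  201.3] [array([ 985., -381.]), array([ 896., -550.])] [array([36., 38.]), array([44., 45.])] [0, 0]
[128 201  20  12 129] [137.6 206.8] [array([ 986., -337.]), array([ 896., -497.])] [array([37., 37.]), array([45., 45.])] [1, 1]
[329 224  17  12 130] [337.4 229.7] [array([777., 158.]), array([646.,  94.])] [array([35., 35.]), array([42., 42.])] [12, 12]
[345 228  17  12 133] [352.6 233.2] [array([767., 196.]), array([635., 140.])] [array([35., 36.]), array([42., 43.])] [12, 12]
[360 232  18  12 142] [368.3 237.3] [array([760., 236.]), array([626., 187.])] [array([35., 36.]), array([42., 43.])] [10, 10]
side
[284 187  31  15 162] [299.  194.1] [array([517., -52.]), array([639., 134.])] [array([ 34., 114.]), array([ 40., 134.])] [14, 14]
[329 192  14   7  80] [335.3 195.4] [array([ 607., -131.]), array([744.,  42.])] [array([39., 42.]), array([45., 50.])] [53, 53]
[356 215  18  10  98] [364.6 219.3] [array([ 590., -295.]), array([ 724., -150.])] [array([39., 40.]), array([46., 46.])] [14, 14]
[423 224  59  33 557] [451.6 239.7] [array([ 716., -519.]), array([ 872., -413.])] [array([ 39., 212.]), array([ 45., 248.])] [90, 90]
[436 231  58  34 581] [464.4 247.5] [array([ 715., -564.]), array([ 871., -465.])] [array([ 38., 209.]), array([ 44., 245.])] [90, 90]
```

>>> {"op": "step_arm", "data": {"series": [[[0, 0, 0.187, 0, 0, -0.067, 0], [0, 0, 0.187, 0, 0, -0.067, 0], [0, 0, 0.187, 0, 0, -0.067, 0], [0, 0, 0.187, 0, 0, -0.067, 0], [0, 0, 0.187, 0, 0, -0.067, 0], [0, 0, 0.187, 0, 0, -0.067, 0], [0, 0, 0.187, 0, 0, -0.067, 0], [0, 0, 0, -0.26, 0.17, 0, 0], [0, 0, 0, -0.26, 0.17, 0, 0], [0, 0, 0, -0.26, 0.17, 0, 0], [0, 0, 0, -0.26, 0.17, 0, 0], [0, 0, 0, -0.26, 0.17, 0, 0]]]}}

```text
clock: 2.8
eef_pos: [381.4, 446.6, 301.8]
tool_rot: [3.141, -0.0, 1.775]
force: [0.5, 0.6, 0.1]
width: 85.3
gripper_force: 0.0
```

>>> {"op": "step_arm", "data": {"series": [[[0, 0, 0, -0.26, 0.17, 0, 0], [0, 0, 0, -0.26, 0.17, 0, 0], [0, 0, 0, -0.26, 0.17, 0, 0], [0, 0, 0, -0.26, 0.17, 0, 0], [0, 0, 0, -0.26, 0.17, 0, 0], [0, 0, 0, -0.26, 0.17, 0, 0], [0, 0, 0, -0.26, 0.17, 0, 0], [0, 0, 0, 0, 0, 0, 0], [0, 0, 0, 0, 0, 0, 0], [0, 0, 0, 0, 0, 0, 0]]]}}

```text
clock: 3.8
eef_pos: [609.5, 218.4, 301.4]
tool_rot: [-3.141, -0.001, 1.777]
force: [-0.1, -0.3, -0.1]
width: 85.7
gripper_force: 0.0
```

```bash
python3 - <<'E'
from h import *
s=ctrl.read_state();print(s["clock"],s["eef_pos"],s["tool_rot"])
p=ctrl.get_image("wrist");save(p,"w1.png");m,cs=green(p)
for k,st,c in cs:
    r=rect(p,k,104);print(st,c.round(1),np.round(r[0],1),np.round(r[1],1),round(r[2],1))
E
```

```text
3.8 [609.50292682 218.35121231 301.41815999] [-3.14072071e+00 -1.46326522e-03  1.77650418e+00]
[ 307  186   38   36 1349] [325.2 203.4] [631.3 187.2] [43.1 42.9] 11.8
[ 306  225   37   34 1177] [324.1 240.9] [640.  139.5] [43.6 43.9] 11.8
[ 308  261   35   30 1034] [325.1 275.4] [651.6  93.9] [43.3 41.8] 11.8
```

View pics/w1.png

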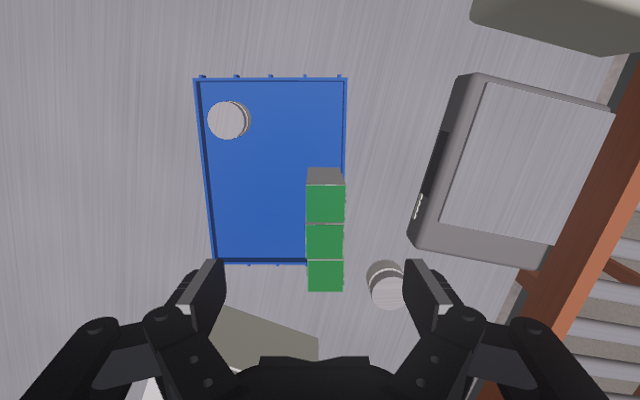

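```bash
python3 - <<'E'
from h import *
p=ctrl.get_image("wrist")
g=cv2.cvtColor(p["img"],cv2.COLOR_RGB2HSV)
b=cv2.inRange(g,(105,120,40),(125,255,255))
b=cv2.morphologyEx(b,cv2.MORPH_OPEN,np.ones((5,5)))
b[:60]=0;b[:,500:]=0
n,l,st,c=cv2.connectedComponentsWithStats(b);i=1+st[1:,4].argmax();k=l==i;print(st[i])
ys,xs=np.where(k)
def edge(rows,f): return np.polyfit(rows,[f(np.where(k[r])[0]) for r in rows],1)
L=edge(np.arange(90,240),min);T=np.polyfit(np.arange(220,330),[np.where(k[:,c])[0].min() for c in range(220,330)],1)
Rr=edge(np.arange(90,160),lambda a:a.max()+1)
print(L,T,Rr)
def inter(a):
    r=80
    for _ in range(5): c=np.polyval(a,r);r=np.polyval(T,c)
    return c,r
A=ray(p,inter(L),20);B=ray(p,inter(Rr),20)
print(A,B,np.linalg.norm(A-B),np.degrees(np.arctan2(*(B-A)[1::-1])))
E1=ray(p,(np.polyval(Rr,160),160),20);E2=ray(p,(np.polyval(L,240),240),20)
print(E1,np.degrees(np.arctan2(-(B-E1)[0],(B-E1)[1])),E2,np.degrees(np.arctan2(-(A-E2)[0],(A-E2)[1])))
for kk,s,c in green(p)[1]:
    cc=max(cv2.findContours(kk.astype(np.uint8),0,1)[0],key=len)
    print(s, cv2.minAreaRect(cc))
E
```

```text
[  194    76   153   189 21405]
[1.09473310e-01 1.83938307e+02] [3.79144783e-03 7.68592476e+01] [-3.42402240e-02  3.50191479e+02]
[435.23634227 293.08214269  20.        ] [631.11183938 332.85624457  20.        ] 199.87293349899363 11.478308869932125
[652.45136821 228.83692214  20.        ] 11.59335515004092 [482.30243522  68.69469574  20.        ] 11.846261504262847
[ 307  186   38   36 1344] ((325.5, 203.5), (35.0, 37.0), 90.0)
[ 306  225   37   34 1157] ((324.0, 241.5), (33.0, 36.0), 90.0)
[ 307  261   36   31 1062] ((324.5, 276.0), (30.0, 35.0), 90.0)
```

>>> {"op": "step_arm", "data": {"series": [[[0, 0, 0, -0.295, -0.068, -0.052, 0], [0, 0, 0, -0.295, -0.068, -0.052, 0], [0, 0, 0, -0.295, -0.068, -0.052, 0], [0, 0, 0, -0.295, -0.068, -0.052, 0], [0, 0, 0, -0.295, -0.068, -0.052, 0], [0, 0, 0, -0.295, -0.068, -0.052, 0], [0, 0, 0, -0.295, -0.068, -0.052, 0], [0, 0, 0, -0.295, -0.068, -0.052, 0], [0, 0, 0, -0.295, -0.068, -0.052, 0], [0, 0, 0, 0, 0, 0, 0], [0, 0, 0, 0, 0, 0, 0], [0, 0, 0, 0, 0, 0, 0]]]}}

```text
clock: 5.1
eef_pos: [601.6, -189.1, 371.5]
tool_rot: [3.141, -0.002, 1.778]
force: [-0.4, 0.5, 0.2]
width: 85.3
gripper_force: 0.0
```

```bash
python3 - <<'E'
from h import *
s=ctrl.read_state();print(s["clock"],s["eef_pos"],s["tool_rot"])
p=ctrl.get_image("wrist");save(p,"w2.png");m,cs=green(p)
for k,st,c in cs:
    r=rect(p,k,234);print(st,c.round(1),np.round(r[0],1),np.round(r[1],1),round(r[2],1))
r=ctrl.recognise(p,"lid_handle");print(r,[ray(p,q["centre"],170) for q in r])
E
```

```text
5.1 [ 601.64338284 -189.09103636  371.5275323 ] [ 3.14143386e+00 -1.91362715e-03  1.77813025e+00]
[328  90  41  70 411] [351.2 129.2] [ 608.6 -128. ] [43.1 43.1] 57.7
[ 261  262   45   38 1555] [283.2 280.3] [ 592.8 -292.9] [44.6 44.5] 12.5
[348 338  34  27 559] [365.1 349.3] [ 699.2 -365.3] [33.9 33.5] 0.3
[377 343  37  26 590] [393.4 355.6] [ 735.9 -365.9] [33.7 33.8] 89.4
[473 377  19   6  53] [481.4 380. ] [ 850.6 -380.7] [ 4.6 23.9] 83.7
[465 384  25  16 286] [477.1 391.7] [ 852.3 -399.5] [23.5 26.1] 3.7
[{'centre': [255.1, 152.6], 'score': 0.59}] [array([ 534.18206635, -178.65149985,  170.        ])]
```

View pics/w2.png

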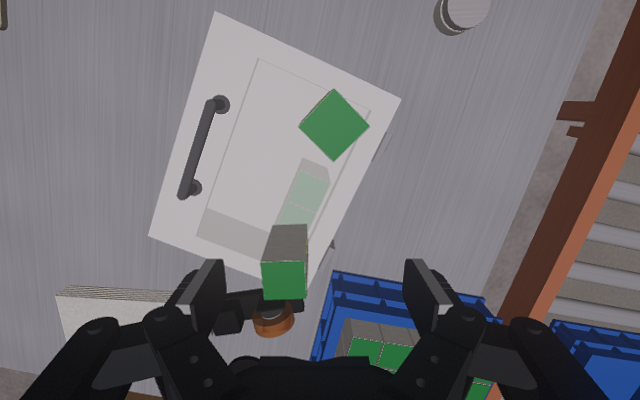

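>>> {"op": "step_arm", "data": {"series": [[[0, 0, 0.1635, 0, 0, 0, 0], [0, 0, 0.1635, 0, 0, 0, 0], [0, 0, 0.1635, 0, 0, 0, 0], [0, 0, 0.1635, 0, 0, 0, 0], [0, 0, 0.1635, 0, 0, 0, 0], [0, 0, 0.1635, 0, 0, 0, 0], [0, 0, 0, 0.185, -0.089, 0.1, 0], [0, 0, 0, 0.185, -0.089, 0.1, 0], [0, 0, 0, 0, 0, 0.25, 0], [0, 0, 0, 0, 0, 0.2, 0], [0, 0, 0, 0, 0, 0, 0], [0, 0, 0, 0, 0, 0, 0]]]}}

```text
clock: 6.4
eef_pos: [608.8, -129.8, 274.8]
tool_rot: [-3.141, 0.0, 1.006]
force: [0.2, 0.1, 1.1]
width: 85.4
gripper_force: 0.0
```

```bash
python3 - <<'E'
from h import *
s=ctrl.read_state();print(s["clock"],s["eef_pos"],s["tool_rot"])
p=ctrl.get_image("wrist");save(p,"w3.png");m,cs=green(p)
for k,st,c in cs:
    r=rect(p,k,234);print(st,c.round(1),np.round(r[0],1),np.round(r[1],1),round(r[2],1))
E
```

```text
6.4 [ 608.75764382 -129.79209885  274.77214873] [-3.14138730e+00  1.04498507e-04  1.00574251e+00]
[ 275  198   71   64 4253] [310.6 228.8] [ 608.3 -129. ] [44.2 44.2] 57.7
[611 303  29  40 769] [627.2 322.9] [ 769.2 -321.4] [30.4 21.5] 89.3
[ 569  319   48   44 1182] [592.9 340.1] [ 740.8 -321.4] [30.3 30.3] 89.5
[561 339  11  15  51] [565.8 344.4] [ 721.3 -315. ] [ 3.2 17.1] 2.2
[622 338  18  33 411] [632.2 353.9] [ 763.  -354.5] [31.8 13.3] 77.9
[581 348  46  38 942] [605.3 367.1] [ 741.  -355.2] [29.8 30.4] 0.3
[631 370   9  27 135] [636.4 380.8] [ 759.3 -388.3] [30.4  6.5] 78.2
[600 376  35  24 549] [619.  389.6] [ 744.4 -388.9] [23.2 30.3] 0.1
```

>>> {"op": "step_arm", "data": {"series": [[[0, 0, 0, 0, 0, 0.25, 0], [0, 0, 0, 0, 0, 0.2, 0], [0, 0, 0, 0.005, 0, 0.1, 0], [0, 0, 0, 0, 0, 0.04, 0], [0, 0, 0, 0, 0, 0, 0.4], [0, 0, 0, 0, 0, 0, 0.6], [0, 0, 0, 0, 0, 0, 1], [0, 0, 0, 0, 0, 0, 1], [0, 0, 0, 0, 0, 0, 1], [0, 0, 0, 0, 0, 0, 1]]]}}

```text
clock: 7.45
eef_pos: [609.5, -130.3, 187.5]
tool_rot: [3.14, -0.001, 1.004]
force: [-2.0, 0.6, 5.7]
width: 46.1
gripper_force: 63.0
```

>>> {"op": "step_arm", "data": {"series": [[[0, 0, 0, 0, 0, -0.05, 1], [0, 0, 0, 0, 0, -0.15, 1], [0, 0, 0, 0, 0, -0.2, 1], [0, 0, 0, 0, 0, -0.1, 1], [0, 0, -0.1635, 0, 0, 0, 1], [0, 0, -0.1635, 0, 0, 0, 1], [0, 0, -0.1635, 0, 0, 0, 1], [0, 0, -0.1635, 0, 0, 0, 1], [0, 0, -0.1635, 0, 0, 0, 1], [0, 0, -0.1635, 0, 0, 0, 1]]]}}

```text
clock: 8.45
eef_pos: [608.8, -130.3, 261.2]
tool_rot: [3.142, 0.0, 1.78]
force: [-1.2, -0.7, -2.1]
width: 45.7
gripper_force: 62.7
```

>>> {"op": "step_arm", "data": {"series": [[[0, 0, 0, 0.15, 0.036, 0, 1], [0, 0, 0, 0.26, 0.064, 0, 1], [0, 0, 0, 0.26, 0.064, 0, 1], [0, 0, 0, 0.26, 0.064, 0, 1], [0, 0, 0, 0.26, 0.064, 0, 1], [0, 0, 0, 0.26, 0.064, 0, 1], [0, 0, 0, 0.26, 0.064, 0, 1], [0, 0, 0, 0.26, 0.064, 0, 1], [0, 0, 0, 0.26, 0.064, 0, 1], [0, 0, 0, 0.13, 0.03, 0, 1], [0, 0, 0, 0, 0, 0, 1], [0, 0, 0, 0, 0, 0, 1]]]}}

```text
clock: 9.65
eef_pos: [622.1, 232.9, 260.8]
tool_rot: [-3.141, 0.002, 1.774]
force: [-0.8, -1.6, -2.2]
width: 45.6
gripper_force: 62.8
```

```bash
python3 - <<'E'
from h import *
s=ctrl.read_state();print(s["clock"],s["eef_pos"],s["tool_rot"],s["width"],s["force"])
p=ctrl.get_image("wrist");save(p,"w4.png");m,cs=green(p)
for k,st,c in cs:
    z=s["eef_pos"][2]+46.5
    r=rect(p,k,z);print(st,c.round(1),np.round(r[0],1),np.round(r[1],1),round(r[2],1))
E
```

```text
9.65 [622.11535683 232.88727557 260.78264714] [-3.14113811e+00  1.85756716e-03  1.77431900e+00] 45.62178193996998 [-0.84415241 -1.63234087 -2.23807797]
[  252   270   127    92 10420] [315.  313.4] [624.2 234.2] [46.4 41.1] 12.8
```

View pics/w4.png

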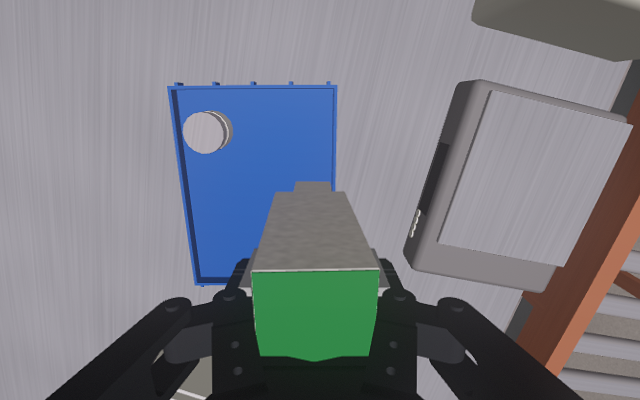

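```bash
python3 - <<'E'
from h import *
p=ctrl.get_image("wrist");s=ctrl.read_state();T=s["eef_pos"];y=s["tool_rot"][2]
X=np.array([np.cos(y),np.sin(y)]);Y=np.array([np.sin(y),-np.cos(y)])
k=max(green(p)[1],key=lambda a:a[1][4])[0]
cols=np.arange(260,372);top=[np.where(k[:,c])[0].min()-.5 for c in cols]
f=np.polyfit(cols,top,1)
r=[np.where(k[q])[0] for q in (275,280)];L=r[0].min()-.5;R=r[0].max()+.5
for u in(L,R):
    w=ray(p,(u,np.polyval(f,u)),T[2]+46.5)[:2]-T[:2];print("near corner tool xy",w@X,w@Y)
print(f,L,R,y)
# predicted row3 and tray corner in this picture
for P in [(631.3,187.2,104)]: 
    w=np.array(P[:2])-T[:2]; print("row3 tool",w@X,w@Y)
E
```

```text
near corner tool xy 21.477297523046932 -20.42544598017877
near corner tool xy 22.311091934601503 24.76433512218154
[-1.47435678e-02  2.75598024e+02] 251.5 378.5 1.7714823379199829
row3 tool -44.97545802797218 -0.19351730461053762
```

```bash
cat >> h.py <<'E'
def mean(n=8):
    a=[]
    for _ in range(n):
        ctrl.get_image("wrist");s=ctrl.read_state();a.append(np.r_[s["eef_pos"],s["tool_rot"][2]])
    return np.mean(a,0),np.std(a,0)
E
python3 - <<'E'
from h import *
print(*mean(8))
E
```

```text
[622.33754694 232.736523   261.0588869    1.77279061] [0.13793785 0.80850245 0.07182594 0.00099824]
```

```bash
cat >> h.py <<'E'
def held(n=6,dz=46.5):
    o=[]
    for _ in range(n):
        p=ctrl.get_image("wrist");s=ctrl.read_state();T=s["eef_pos"];y=s["tool_rot"][2]
        X=np.array([np.cos(y),np.sin(y)]);Y=np.array([np.sin(y),-np.cos(y)])
        k=max(green(p)[1],key=lambda a:a[1][4])[0]
        cols=np.arange(265,368);f=np.polyfit(cols,[np.where(k[:,c])[0].min()-.5 for c in cols],1)
        r=np.where(k[275])[0];c=-p["R"].T@p["t"]
        w=[ray(p,(u,np.polyval(f,u)),T[2]+dz)[:2]-T[:2] for u in(r.min()-.5,r.max()+.5)]
        o.append(np.r_[np.mean(w,0)@X,np.mean(w,0)@Y,(c[:2]-T[:2])@X,(c[:2]-T[:2])@Y,c[2]-T[2]])
    return np.mean(o,0),np.std(o,0)
E
python3 - <<'E'
from h import *
print(*held())
E
```

```text
[ 21.19513106   2.22690816  78.89447745   1.86637376 143.34624026] [0.06231662 0.0284427  0.05337638 0.02962258 0.02204767]
```

>>> {"op": "step_arm", "data": {"series": [[[0, 0, 0.0155, 0.025, -0.0165, 0, 1], [0, 0, 0, 0, 0, 0.15, 1], [0, 0, 0, 0, 0, 0.25, 1], [0, 0, 0, 0, 0, 0.25, 1], [0, 0, 0, 0, 0, 0.25, 1], [0, 0, 0, 0, 0, 0.2, 1], [0, 0, 0, 0, 0, 0.15, 1], [0, 0, 0, 0, 0, 0.05, 1], [0, 0, 0, 0, 0, 0.02, 1], [0, 0, 0, 0, 0, 0, 1], [0, 0, 0, 0, 0, 0, 1]]]}}

```text
clock: 11.55
eef_pos: [620.0, 237.7, 64.4]
tool_rot: [3.139, -0.001, 1.762]
force: [-0.2, -0.3, -1.6]
width: 45.6
gripper_force: 62.7
```

```bash
python3 - <<'E'
from h import *
print(*mean(6));print(ctrl.read_state()["force"])
print(*held(3))
p=ctrl.get_image("side");a=p["img"][160:260,220:380,::-1];b=ctrl.get_image("scene")["img"][180:280,280:440,::-1]
cv2.imwrite("pics/c5.png",cv2.resize(np.hstack([a,b]),None,fx=2.5,fy=2.5,interpolation=2))
E
```

```text
[619.48438778 237.59470444  63.92390773   1.76251804] [2.63361764e-01 9.28643369e-02 3.44327018e-01 3.46878408e-05]
[-0.44245281  0.17687239 -1.76543654]
[ 21.22863693   2.27836468  78.99635978   1.85015459 143.47356308] [0.01038885 0.02360589 0.01220975 0.00914035 0.04249272]
```

View pics/c5.png

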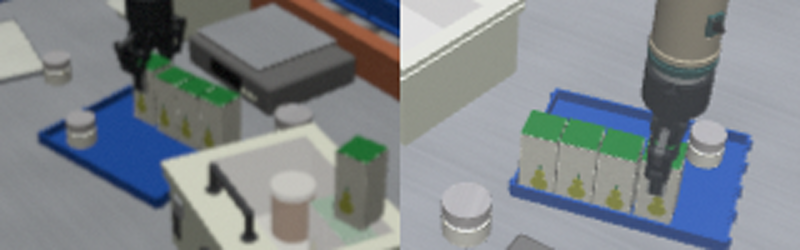

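>>> {"op": "step_arm", "data": {"series": [[[0, 0, 0, 0, 0, 0.02, 1], [0, 0, 0, 0, 0, 0.01, 1], [0, 0, 0, 0, 0, 0.007, 1], [0, 0, 0, 0, 0, 0, 1], [0, 0, 0, 0, 0, 0, 1]]]}}

```text
clock: 12.6
eef_pos: [618.7, 237.2, 57.6]
tool_rot: [-3.141, -0.0, 1.762]
force: [-1.9, -0.6, 3.5]
width: 45.8
gripper_force: 63.0
```

>>> {"op": "step_arm", "data": {"series": [[[0, 0, 0, 0, 0, 0, 0.3], [0, 0, 0, 0, 0, 0, 0], [0, 0, 0, 0, 0, 0, 0], [0, 0, 0, 0, 0, 0, 0], [0, 0, 0, 0, 0, -0.05, 0], [0, 0, 0, 0, 0, -0.15, 0], [0, 0, 0, 0, 0, -0.3, 0], [0, 0, 0, 0, 0, -0.3, 0], [0, 0, 0, 0, 0, -0.3, 0], [0, 0, 0, 0, 0, -0.1, 0], [0, 0, 0, 0, 0, 0, 0], [0, 0, 0, 0, 0, 0, 0]]]}}

```text
clock: 13.8
eef_pos: [618.4, 237.3, 237.1]
tool_rot: [-3.141, -0.0, 1.763]
force: [0.3, 0.4, 0.2]
width: 85.8
gripper_force: 0.0
```

```bash
cat >> h.py <<'E'
def tops(z,n=3,area=300):
    for _ in range(n):
        p=ctrl.get_image("wrist")
        for k,st,c in green(p)[1]:
            if st[4]>area:
                r=rect(p,k,z);print(st[:4],np.round(r[0],1),np.round(r[1],1),round(r[2],1))
        print()
    return p
E
python3 - <<'E'
from h import *
print(*mean(3))
p=tops(104);save(p,"w6.png")
E
```

```text
[617.7911839  237.14208662 235.6896905    1.76254153] [7.03817036e-02 3.49942862e-02 2.62958008e-01 1.44662188e-05]
[288 168  49  46] [617.4 236.3] [43.8 43.3] 11.1
[293 220  47  42] [631.  187.3] [44. 44.] 11.1
[294 265  44  38] [640.  139.7] [44.8 43.9] 11.2
[298 305  41  34] [651.7  93.8] [43.7 43.2] 11.2

[288 168  48  46] [617.3 236.2] [44.  43.3] 11.0
[293 220  46  42] [631.1 187.2] [44.2 44. ] 11.1
[294 265  43  38] [639.6 139.5] [43.8 43.9] 11.2
[297 305  42  34] [651.6  93.6] [44.1 43.2] 11.2

[287 168  49  46] [617.3 236.1] [44.1 43.3] 11.0
[293 220  46  42] [631.  187.1] [44. 44.] 11.1
[293 265  44  38] [639.7 139.4] [43.7 44.2] 11.8
[297 305  42  34] [651.6  93.4] [43.7 43.3] 11.1
```

```bash
cat >> h.py <<'E'
def sides(p,k,z,guess):
    "centre and yaw from straight-line fits to the four sides (contour on plane z)"
    c=max(cv2.findContours(k.astype(np.uint8),cv2.RETR_EXTERNAL,cv2.CHAIN_APPROX_NONE)[0],key=len)[:,0]
    w=np.array([ray(p,q,z)[:2] for q in c]);m=np.array(cv2.minAreaRect(w.astype(np.float32))[0])
    g=np.radians(guess);B=np.array([[np.cos(g),np.sin(g)],[-np.sin(g),np.cos(g)]]);q=(w-m)@B.T
    out=[];off=[]
    for ax in(0,1):
        for sg in(1,-1):
            s=q[(q[:,ax]*sg>18)&(abs(q[:,1-ax])<17)]
            f=np.polyfit(s[:,1-ax],s[:,ax],1);off.append(f[1]);out.append(np.degrees(f[0])*(1 if ax else -1))
    cc=m+B.T@np.array([off[0]+off[1],off[2]+off[3]])/2
    return cc.round(2),np.round(guess+np.array(out),1),round(guess+np.mean(out),2),np.round([off[0]-off[1],off[2]-off[3]],1)
E
python3 - <<'E'
from h import *
for _ in range(2):
    p=ctrl.get_image("wrist")
    for k,st,c in green(p)[1]:
        if st[4]>300: print(*sides(p,k,104,11.5))
E
```

```text
[617.46 236.08] [11.1 10.1 11.  11.1] 10.81 [42.7 43.4]
[631.05 187.47] [10.7 12.1 11.1 12. ] 11.46 [42.7 43. ]
[640.25 139.69] [12.3 12.8 11.1 14. ] 12.54 [42.7 43.2]
[651.54  93.67] [12.4 12.7 11.1 14.3] 12.62 [42.5 42.4]
[617.5  236.06] [12.2 11.1 11.  11.8] 11.53 [42.9 43.3]
[631.07 187.41] [12.4 11.7 11.  11.1] 11.54 [42.7 42.9]
[640.4  139.72] [12.3 12.3 11.1 12.4] 12.04 [42.9 43. ]
[651.64  93.72] [12.4 12.5 11.1 11.1] 11.76 [42.8 41.9]
```

>>> {"op": "step_arm", "data": {"series": [[[0, 0, 0, 0, 0, 0.1, 0], [0, 0, 0, 0, 0, 0.3, 0], [0, 0, 0, 0, 0, 0.3, 0], [0, 0, 0, 0, 0, 0.3, 0], [0, 0, 0, 0, 0, 0.15, 0], [0, 0, 0, 0, 0, 0.04, 0], [0, 0, 0, 0, 0, 0, 0.5], [0, 0, 0, 0, 0, 0, 1], [0, 0, 0, 0, 0, 0, 1], [0, 0, 0, 0, 0, 0, 1], [0, 0, 0, 0, 0, 0, 1], [0, 0, 0, 0, 0, -0.025, 1]]]}}

```text
clock: 15.4
eef_pos: [619.1, 237.5, 63.3]
tool_rot: [3.141, -0.0, 1.763]
force: [-0.2, 0.5, -1.2]
width: 46.0
gripper_force: 61.6
```

>>> {"op": "step_arm", "data": {"series": [[[0, 0, -0.0155, -0.016, 0.021, 0, 1], [0, 0, 0, 0, 0, 0, 1], [0, 0, 0, 0, 0, 0, 1], [0, 0, 0, 0, 0, 0.015, 1], [0, 0, 0, 0, 0, 0.008, 1], [0, 0, 0, 0, 0, 0.002, 1], [0, 0, 0, 0, 0, 0, 1], [0, 0, 0, 0, 0, 0, 1]]]}}

```text
clock: 16.2
eef_pos: [622.4, 235.5, 60.2]
tool_rot: [3.141, -0.0, 1.775]
force: [-2.5, -0.7, 9.7]
width: 45.7
gripper_force: 60.5
```

>>> {"op": "step_arm", "data": {"series": [[[0, 0, 0, 0, 0, -0.004, 1], [0, 0, 0, 0, 0, 0, 1], [0, 0, 0, 0, 0, 0, 0.3], [0, 0, 0, 0, 0, 0, 0], [0, 0, 0, 0, 0, 0, 0], [0, 0, 0, 0, 0, -0.05, 0], [0, 0, 0, 0, 0, -0.15, 0], [0, 0, 0, 0, 0, -0.3, 0], [0, 0, 0, 0, 0, -0.3, 0], [0, 0, 0, 0, 0, -0.3, 0], [0, 0, 0, 0, 0, -0.1, 0], [0, 0, 0, 0, 0, 0, 0]]]}}

```text
clock: 17.4
eef_pos: [624.4, 236.0, 243.4]
tool_rot: [3.135, -0.001, 1.775]
force: [-0.0, 0.3, 0.2]
width: 85.1
gripper_force: 0.0
```

```bash
python3 - <<'E'
from h import *
print(*mean(3))
for _ in range(2):
    p=ctrl.get_image("wrist")
    for k,st,c in green(p)[1]:
        if st[4]>300: print(*sides(p,k,104,11.5))
E
```

```text
[622.10312923 235.57030243 239.32312702   1.77475461] [6.24630567e-01 1.23474861e-01 1.12225250e+00 2.77622646e-05]
[621.43 234.5 ] [12.4 11.9 11.7 11.8] 11.95 [42.8 42.7]
[631.02 187.54] [11.8 12.1 11.8 11.6] 11.82 [42.8 43. ]
[640.02 139.82] [12.8 11.8 11.8 13.5] 12.47 [42.7 42.9]
[651.53  94.01] [12.9 13.2 11.8 11.9] 12.44 [42.8 41.9]
[621.51 234.2 ] [10.7 12.6 11.8 10.7] 11.44 [42.8 43.4]
[631.11 187.27] [11.4 12.5  9.9 12.1] 11.49 [42.8 43.3]
[639.93 139.48] [12.8 11.1 11.8 11.9] 11.91 [42.5 43.9]
[651.55  93.6 ] [12.1 12.4 11.9 11.9] 12.07 [42.4 43.2]
```

>>> {"op": "step_arm", "data": {"series": [[[0, 0, 0, -0.284, -0.076, -0.067, 0], [0, 0, 0, -0.284, -0.076, -0.067, 0], [0, 0, 0, -0.284, -0.076, -0.067, 0], [0, 0, 0, -0.284, -0.076, -0.067, 0], [0, 0, 0, -0.284, -0.076, 0, 0], [0, 0, 0, -0.284, -0.076, 0, 0], [0, 0, 0, -0.284, -0.076, 0, 0], [0, 0, 0, -0.284, -0.076, 0, 0], [0, 0, 0, -0.284, -0.076, 0, 0], [0, 0, 0, -0.284, -0.076, 0, 0], [0, 0, 0, -0.284, -0.076, 0, 0], [0, 0, 0, -0.284, -0.076, 0, 0]]]}}

```text
clock: 18.85
eef_pos: [591.2, -294.1, 278.0]
tool_rot: [-3.14, -0.002, 1.775]
force: [0.7, -0.1, 0.9]
width: 85.6
gripper_force: 0.0
```

>>> {"op": "step_arm", "data": {"series": [[[0, 0, 0, 0, 0, 0, 0], [0, 0, 0, 0, 0, 0, 0], [0, 0, 0, 0, 0, 0, 0]]]}}

```text
clock: 19.15
eef_pos: [592.2, -290.9, 278.4]
tool_rot: [-3.141, -0.002, 1.776]
force: [0.8, 0.5, -0.8]
width: 85.5
gripper_force: 0.0
```

```bash
python3 - <<'E'
from h import *
print(*mean(3))
for _ in range(2):
    p=ctrl.get_image("wrist")
    for k,st,c in green(p)[1]:
        if st[4]>2000:
            try: print(st,*sides(p,k,234,12))
            except Exception as e: print(st,rect(p,k,234))
save(p,"w7.png")
E
```

```text
[ 592.54303491 -290.57538678  279.01330266    1.77735278] [4.27580658e-02 1.00882269e-01 2.22073656e-01 1.11013039e-04]
[ 275  195   71   65 4176] [ 592.76 -292.08] [13.6 14.2 14.3 14.6] 14.18 [43.6 43.8]
[ 276  195   70   65 4175] [ 592.73 -292.06] [14.1 14.3 14.4 13.8] 14.13 [43.6 43.8]
```

View pics/w7.png

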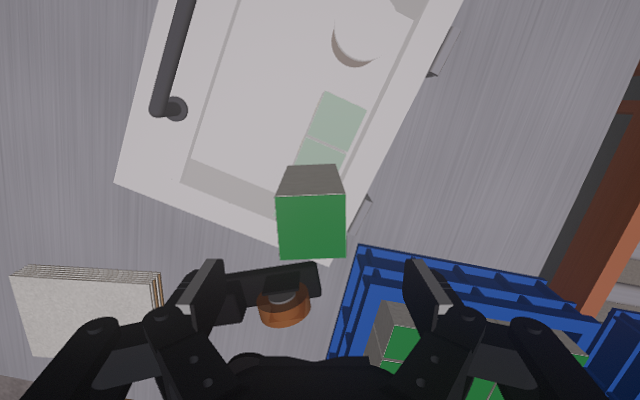

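>>> {"op": "step_arm", "data": {"series": [[[0, 0, -0.05, -0.01, 0.003, 0.1, 0], [0, 0, 0, 0, 0, 0.2, 0], [0, 0, 0, 0, 0, 0.2, 0], [0, 0, 0, 0, 0, 0.08, 0], [0, 0, 0, 0, 0, 0.025, 0], [0, 0, 0, 0, 0, 0, 0.5], [0, 0, 0, 0, 0, 0, 1], [0, 0, 0, 0, 0, 0, 1], [0, 0, 0, 0, 0, 0, 1], [0, 0, 0, 0, 0, 0, 1], [0, 0, 0, 0, 0, 0, 1]]]}}

```text
clock: 20.5
eef_pos: [593.4, -294.7, 190.5]
tool_rot: [3.14, 0.002, 1.814]
force: [-1.2, 0.4, 6.1]
width: 45.3
gripper_force: 61.7
```

```bash
python3 - <<'E'
from h import *
print(*mean(4));print(ctrl.read_state()["force"]);print(*held(2))
E
```

```text
[ 593.41377534 -294.69911694  190.46391834    1.81383062] [8.54536438e-03 1.06856837e-02 1.29397858e-02 4.83798483e-05]
[-1.42742282 -0.30626722  5.99515686]
[ 26.47783228   1.76363793  79.16099442   1.53958577 143.18773038] [0.01742759 0.00446857 0.01281712 0.00407614 0.0017193 ]
```

>>> {"op": "step_arm", "data": {"series": [[[0, 0, 0, 0, 0, -0.05, 1], [0, 0, 0, 0, 0, -0.15, 1], [0, 0, 0, 0, 0, -0.2, 1], [0, 0, 0, 0, 0, -0.1, 1], [0, 0, 0.05, 0, 0, 0, 1], [0, 0, 0, 0.19, 0.046, 0, 1], [0, 0, 0, 0.28, 0.0677, 0, 1], [0, 0, 0, 0.28, 0.0677, 0, 1], [0, 0, 0, 0.28, 0.0677, 0, 1], [0, 0, 0, 0.28, 0.0677, 0, 1], [0, 0, 0, 0.28, 0.0677, 0, 1], [0, 0, 0, 0.28, 0.0677, 0, 1]]]}}

```text
clock: 22.0
eef_pos: [602.1, -3.9, 264.2]
tool_rot: [3.141, -0.0, 1.775]
force: [0.2, 0.4, 0.3]
width: 45.8
gripper_force: 61.2
```

>>> {"op": "step_arm", "data": {"series": [[[0, 0, 0, 0.28, 0.0677, 0, 1], [0, 0, 0, 0.28, 0.0677, 0, 1], [0, 0, 0, 0.28, 0.0677, 0, 1], [0, 0, 0, 0.28, 0.0677, 0, 1], [0, 0, 0, 0.28, 0.0677, 0, 1], [0, 0, 0, 0.28, 0.0677, 0, 1], [0, 0, 0, 0.19, 0.046, 0, 1], [0, 0, 0, 0, 0, 0, 1], [0, 0, 0, 0, 0, 0, 1], [0, 0, 0, 0, 0, 0, 1]]]}}

```text
clock: 23.0
eef_pos: [612.2, 280.9, 264.0]
tool_rot: [-3.141, 0.001, 1.773]
force: [-1.1, -0.1, -0.8]
width: 45.5
gripper_force: 61.2
```

```bash
python3 - <<'E'
from h import *
print(*mean(4));print(*held(4,43.5));print(*held(2,46.5))
E
```

```text
[612.3531571  280.98323319 264.15211133   1.77236666] [2.38299388e-02 2.41929940e-01 2.72312616e-02 2.14851458e-04]
[ 24.48333965   1.88168321  78.7338057    1.86916186 143.36173764] [0.02528994 0.00460166 0.02169907 0.0053606  0.01791395]
[ 26.23524331   1.87462836  78.84043506   1.86561297 143.36786413] [0.0232307  0.01563639 0.02646952 0.01514343 0.00939086]
```

>>> {"op": "step_arm", "data": {"series": [[[0, 0, -0.003, 0, 0.004, 0.1, 1], [0, 0, 0, 0, 0, 0.25, 1], [0, 0, 0, 0, 0, 0.25, 1], [0, 0, 0, 0, 0, 0.25, 1], [0, 0, 0, 0, 0, 0.25, 1], [0, 0, 0, 0, 0, 0.15, 1], [0, 0, 0, 0, 0, 0.06, 1], [0, 0, 0, 0, 0, 0.02, 1], [0, 0, 0, 0, 0, 0, 1], [0, 0, 0, 0, 0, 0.01, 1], [0, 0, 0, 0, 0, 0.005, 1], [0, 0, 0, 0, 0, 0, 1]]]}}

```text
clock: 24.7
eef_pos: [613.1, 283.2, 63.0]
tool_rot: [3.14, -0.0, 1.777]
force: [-1.5, 0.0, -0.0]
width: 45.5
gripper_force: 61.4
```

```bash
python3 - <<'E'
from h import *
print(*mean(3));print(ctrl.read_state()["force"])
E
```

```text
[613.04073964 283.10653112  62.7322471    1.77713324] [1.03426406e-02 5.40373089e-02 1.14791783e-01 1.92622148e-05]
[ 0.08235183  0.07599785 -0.40014809]
```

>>> {"op": "step_arm", "data": {"series": [[[0, 0, 0, -0.015, 0.003, 0, 1], [0, 0, 0, 0, 0, 0, 1], [0, 0, 0, 0, 0, 0.01, 1], [0, 0, 0, 0, 0, 0.004, 1], [0, 0, 0, 0, 0, 0, 1], [0, 0, 0, 0, 0, 0, 1]]]}}

```text
clock: 25.45
eef_pos: [613.6, 280.6, 60.5]
tool_rot: [3.141, 0.0, 1.777]
force: [-1.6, -0.8, 6.3]
width: 45.6
gripper_force: 61.7
```

>>> {"op": "step_arm", "data": {"series": [[[0, 0, 0, 0, 0, -0.002, 1], [0, 0, 0, 0, 0, 0, 0.3], [0, 0, 0, 0, 0, 0, 0], [0, 0, 0, 0, 0, 0, 0], [0, 0, 0, 0, 0, -0.05, 0], [0, 0, 0, 0, 0, -0.15, 0], [0, 0, 0, 0, 0, -0.3, 0], [0, 0, 0, 0, 0, -0.3, 0], [0, 0, 0, 0, 0, -0.3, 0], [0, 0, 0, 0, 0, -0.1, 0], [0, 0, 0, 0, 0, 0, 0], [0, 0, 0, 0, 0, 0, 0]]]}}

```text
clock: 26.65
eef_pos: [613.0, 280.7, 240.0]
tool_rot: [-3.141, -0.0, 1.777]
force: [0.0, 0.6, 0.2]
width: 85.2
gripper_force: 0.0
```

```bash
python3 - <<'E'
from h import *
print(*mean(3))
for _ in range(3):
    p=ctrl.get_image("wrist")
    for k,st,c in green(p)[1]:
        if st[4]>300: print(*sides(p,k,104,11.7))
E
```

```text
[612.40471368 280.51582405 238.63058841   1.77707046] [6.63586117e-02 3.84158245e-02 2.78956486e-01 4.02201760e-05]
[613.06 282.93] [11.1 12.4 11.9 11.9] 11.81 [42.8 43.4]
[621.44 234.42] [11.5 10.8 11.9 12. ] 11.53 [43.  42.8]
[631.13 187.07] [10.4 10.5 12.  12. ] 11.21 [42.8 42.6]
[640.27 139.48] [12.9 13.5 12.  12. ] 12.61 [43.  41.8]Traceback (most recent call last):
  File "<stdin>", line 6, in <module>
  File "h.py", line 55, in sides
    f=np.polyfit(s[:,1-ax],s[:,ax],1);off.append(f[1]);out.append(np.degrees(f[0])*(1 if ax else -1))
    raise TypeError("expected non-empty vector for x")
TypeError: expected non-empty vector for x
```

>>> {"op": "step_arm", "data": {"series": [[[0, 0, 0, 0, 0, 0.1, 0], [0, 0, 0, 0, 0, 0.3, 0], [0, 0, 0, 0, 0, 0.3, 0], [0, 0, 0, 0, 0, 0.3, 0], [0, 0, 0, 0, 0, 0.15, 0], [0, 0, 0, 0, 0, 0.045, 0], [0, 0, 0, 0, 0, 0, 0.5], [0, 0, 0, 0, 0, 0, 1], [0, 0, 0, 0, 0, 0, 1], [0, 0, 0, 0, 0, 0, 1], [0, 0, 0, 0, 0, 0, 1], [0, 0, 0, 0, 0, -0.025, 1]]]}}

```text
clock: 28.05
eef_pos: [613.7, 280.9, 65.6]
tool_rot: [3.141, -0.0, 1.777]
force: [-0.3, 0.5, -0.6]
width: 45.6
gripper_force: 60.3
```

>>> {"op": "step_arm", "data": {"series": [[[0, 0, 0, -0.007, -0.014, 0, 1], [0, 0, 0, 0, 0, 0, 1], [0, 0, 0, 0, 0, 0, 1], [0, 0, 0, 0, 0, 0.015, 1], [0, 0, 0, 0, 0, 0.006, 1], [0, 0, 0, 0, 0, 0, 1], [0, 0, 0, 0, 0, 0, 1]]]}}

```text
clock: 28.75
eef_pos: [611.7, 279.3, 62.8]
tool_rot: [3.141, -0.0, 1.777]
force: [-2.5, -0.8, 8.6]
width: 45.6
gripper_force: 60.1
```

>>> {"op": "step_arm", "data": {"series": [[[0, 0, 0, 0, 0, -0.003, 1], [0, 0, 0, 0, 0, 0, 0.3], [0, 0, 0, 0, 0, 0, 0], [0, 0, 0, 0, 0, 0, 0], [0, 0, 0, 0, 0, -0.05, 0], [0, 0, 0, 0, 0, -0.15, 0], [0, 0, 0, 0, 0, -0.3, 0], [0, 0, 0, 0, 0, -0.3, 0], [0, 0, 0, 0, 0, -0.3, 0], [0, 0, 0, 0, 0, -0.1, 0], [0, 0, 0, 0, 0, 0, 0], [0, 0, 0, 0, 0, 0, 0]]]}}

```text
clock: 29.95
eef_pos: [611.1, 279.2, 241.8]
tool_rot: [-3.141, -0.0, 1.777]
force: [-0.3, -0.7, -0.7]
width: 85.6
gripper_force: 0.0
```

```bash
python3 - <<'E'
from h import *
print(*mean(3))
for _ in range(2):
    p=ctrl.get_image("wrist")
    for k,st,c in green(p)[1][:4]:
        if st[4]>300: print(*sides(p,k,104,11.7))
E
```

```text
[610.56134832 279.04263075 240.42649576   1.77709081] [4.77251337e-02 3.44113558e-02 2.56091372e-01 1.26033074e-05]
[610.57 281.33] [12.6 11.1 11.9 11.9] 11.86 [43.  42.6]
[621.52 234.24] [11.8 12.8 11.9 13.2] 12.43 [42.8 43.8]
[631.17 187.28] [10.4 12.4 12.  12. ] 11.68 [42.6 42.7]
[610.61 281.28] [10.9 11.  11.9 11.9] 11.42 [42.8 42.7]
[621.43 234.4 ] [10.8 11.2 11.9 10.3] 11.03 [42.9 43.3]
[631.15 187.17] [10.7 10.6 11.9 12. ] 11.32 [42.8 42.7]
```

>>> {"op": "step_arm", "data": {"series": [[[0, 0, 0, -0.278, -0.102, -0.04, 0], [0, 0, 0, -0.278, -0.102, -0.04, 0], [0, 0, 0, -0.278, -0.102, -0.04, 0], [0, 0, 0, -0.278, -0.102, -0.04, 0], [0, 0, 0, -0.278, -0.102, -0.04, 0], [0, 0, 0, -0.278, -0.102, -0.04, 0], [0, 0, 0, -0.278, -0.102, -0.04, 0], [0, 0, 0, -0.278, -0.102, -0.04, 0], [0, 0, 0, -0.278, -0.102, -0.04, 0], [0, 0, 0, -0.278, -0.102, -0.04, 0], [0, 0, 0, 0, 0, 0, 0], [0, 0, 0, 0, 0, 0, 0]]]}}

```text
clock: 31.4
eef_pos: [546.7, -161.4, 301.7]
tool_rot: [-3.141, -0.0, 1.774]
force: [0.5, 0.5, 0.3]
width: 85.6
gripper_force: 0.0
```

```bash
python3 - <<'E'
from h import *
print(*mean(3))
p=ctrl.get_image("wrist");save(p,"w8.png")
r=ctrl.recognise(p,"lid_handle");print(r)
g=cv2.cvtColor(p["img"],cv2.COLOR_RGB2GRAY)
m=(g<105).astype(np.uint8);n,l,st,c=cv2.connectedComponentsWithStats(m)
for i in range(1,n):
    if st[i][4]>300: print(st[i],c[i].round(1))
E
```

```text
[ 547.34953769 -158.79970594  301.39727536    1.77843632] [0.15081532 0.54685012 0.0281494  0.00114231]
[{'centre': [304.5, 196.8], 'score': 0.57}]
[ 298    0  166   12 1298] [383.1   3.5]
[ 485    2   45   59 1070] [501.4  36.7]
[   18    97   622   303 61849] [388.2 328.5]
```

View pics/w8.png

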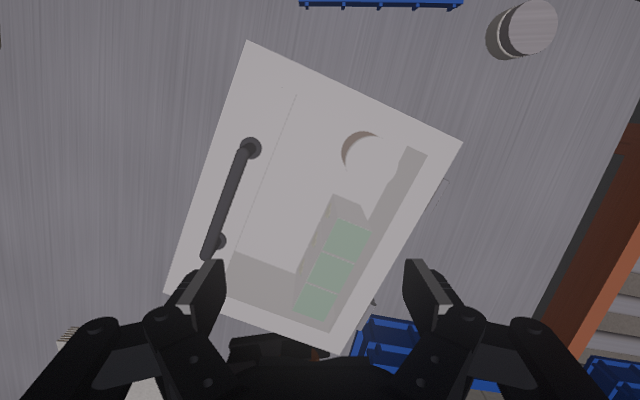

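```bash
python3 - <<'E'
from h import *
p=ctrl.get_image("wrist")
C=np.array([ray(p,q,134)[:2] for q in [(247,40),(462,142),(163,291)]])  # front+y, back+y, front-y
print(C.round(1),np.linalg.norm(C[1]-C[0]),np.linalg.norm(C[2]-C[0]))
ux=(C[1]-C[0]);vy=C[0]-C[2]
print(np.degrees(np.arctan2(ux[1],ux[0])),np.degrees(np.arctan2(-vy[0],vy[1])))
a=np.arctan2(-vy[0],vy[1]);u=np.array([np.cos(a),np.sin(a)])
H=(C[0]+C[2])/2+38*u;print("handle from lid",H)
# bar centreline from dark pixels
g=cv2.cvtColor(p["img"],cv2.COLOR_RGB2GRAY);pts=[]
for r in range(165,236,5):
    c0=int(248+(r-150)*(206-248)/(259-150));d=np.where(g[r,c0-15:c0+16]<125)[0]+c0-15
    pts.append(ray(p,(d.mean(),r),170)[:2]);
    if r%20==5: print(r,d.min(),d.max())
P=np.array(pts);d=np.linalg.svd(P-P.mean(0))[2][0];print("bar line",P.mean(0),np.degrees(np.arctan2(-d[0],d[1]))%180, ((P-P.mean(0))@np.array([-d[1],d[0]])).round(1))
n=np.array([-d[1],d[0]]);print("H offset from bar",(H-P.mean(0))@n)
for q in[(250,147),(206,259)]:print(ray(p,q,170)[:2])
E
```

```text
[[ 462.1  -41.3]
 [ 686.1  -87.8]
 [ 402.9 -325.8]] 228.8061202084666 290.6013459257715
-11.726473518077443 -11.74868153359675
handle from lid [ 469.66835639 -191.28177521]
165 231 245
185 224 237
205 217 230
225 210 223
bar line [ 470.07406871 -184.92194852] 169.1277749468273 [ 0.3  0.1  0.3  0.1 -0.1 -0.3 -0.1  0.1 -0.1 -0.4 -0.6 -0.4 -0.2 -0.4
  1.6]
H offset from bar 0.8011568262087038
[ 485.5472134  -130.68534138]
[ 458.53918823 -250.23464936]
```

>>> {"op": "step_arm", "data": {"series": [[[0, 0, 0.175, 0, 0, 0, 0], [0, 0, 0.175, 0, 0, 0, 0], [0, 0, 0.175, 0, 0, 0, 0], [0, 0, 0, -0.16, -0.23, 0.17, 0], [0, 0, 0, -0.16, -0.23, 0.17, 0], [0, 0, 0, 0, 0, 0, 0], [0, 0, 0, 0, 0, 0, 0], [0, 0, 0, 0, 0, 0, 0]]]}}

```text
clock: 32.5
eef_pos: [471.6, -192.5, 251.7]
tool_rot: [3.139, -0.0, 1.367]
force: [-0.1, 0.2, 0.3]
width: 85.5
gripper_force: 0.0
```

```bash
python3 - <<'E'
from h import *
T,sd=mean(3);print(T,sd);y=T[3]
X=np.array([np.cos(y),np.sin(y)]);Y=np.array([np.sin(y),-np.cos(y)])
w=np.array([469.7,-191.3])-T[:2];print("to go",w@X,w@Y,np.degrees(y))
p=ctrl.get_image("wrist");save(p,"w9.png")
g=cv2.cvtColor(p["img"],cv2.COLOR_RGB2GRAY)
for t in(-45,-30,-15,0,15,30):
    c=np.array([469.7,-191.3])+t*X
    q=proj(p,[[*c,170]])[0];r=int(round(q[1]));c0=int(q[0]);row=g[r,max(0,c0-40):c0+41]<125
    d=np.where(row)[0]+max(0,c0-40)
    if len(d): 
        b=ray(p,(d.mean(),r),170)[:2]-T[:2];print(t,q.round(0),d.min(),d.max(),b@X,b@Y)
E
```

```text
[ 471.62933029 -192.61222694  251.67972576    1.3668549 ] [1.46102746e-01 3.14232100e-02 5.24207392e-02 1.03312921e-04]
to go 0.8942837599623794 -2.155112863611813 78.3150171397444
-45 [309. 260.] 301 316 -44.13847472711799 -2.6175737702065813
-30 [309. 243.] 300 316 -28.854016346295154 -2.9373478644281565
-15 [309. 226.] 301 315 -14.151589273655485 -2.853263184461017
0 [309. 208.] 300 315 0.8258975839366993 -3.1536052592359223
15 [309. 189.] 300 315 16.023976419108344 -3.0609461854415154
30 [309. 170.] 300 315 30.639476804497527 -2.9728890789980187
```

View pics/w9.png

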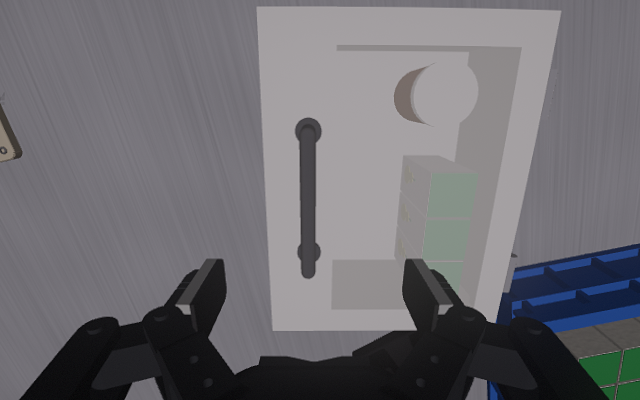

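>>> {"op": "step_arm", "data": {"series": [[[0, 0, 0, 0.005, -0.019, 0.1, 0], [0, 0, 0, 0, 0, 0.2, 0], [0, 0, 0, 0, 0, 0.2, 0], [0, 0, 0, 0, 0, 0.1, 0], [0, 0, 0, 0, 0, 0.055, 0], [0, 0, 0, 0, 0, 0, 0], [0, 0, 0, 0, 0, 0, 0]]]}}

```text
clock: 33.4
eef_pos: [468.0, -192.1, 153.5]
tool_rot: [3.14, 0.0, 1.365]
force: [0.3, -0.7, 0.3]
width: 85.5
gripper_force: 0.0
```

```bash
python3 - <<'E'
from h import *
print(*mean(3));print(ctrl.read_state()["force"])
E
```

```text
[ 468.0393277  -192.06642322  153.75705315    1.36484272] [4.42039533e-02 4.05478022e-02 3.94505501e-02 2.81742941e-05]
[-0.29194914  0.15164058 -0.42074073]
```

>>> {"op": "step_arm", "data": {"series": [[[0, 0, 0, 0, 0, 0.012, 0.3], [0, 0, 0, 0, 0, 0, 0.6], [0, 0, 0, 0, 0, 0, 0.75], [0, 0, 0, 0, 0, 0, 0.8], [0, 0, 0, 0, 0, 0, 0.8], [0, 0, 0, 0, 0, 0, 1], [0, 0, 0, 0, 0, 0, 1], [0, 0, 0, 0, 0, 0, 1], [0, 0, 0, 0, 0, 0, 1]]]}}

```text
clock: 34.45
eef_pos: [466.8, -191.7, 151.2]
tool_rot: [-3.141, -0.0, 1.365]
force: [-2.7, 0.9, 5.8]
width: 9.8
gripper_force: 58.5
```

```bash
python3 - <<'E'
from h import *
print(*mean(4));s=ctrl.read_state();print(s["force"],s["torque"],s["width"],s["gripper_force"])
E
```

```text
[ 466.79106673 -191.65041004  151.14789287    1.36463797] [1.09533629e-02 1.53012754e-02 6.73109265e-03 4.66913220e-05]
[-2.91114802  0.76878054  5.41594962] [0.16982624 0.64440583 0.01997276] 9.93088421103489 58.501909375190735
```

>>> {"op": "step_arm", "data": {"series": [[[0, 0, 0, 0, 0, -0.004, 1], [0, 0, 0, 0, 0, -0.004, 1], [0, 0, 0, 0, 0, -0.004, 1], [0, 0, 0, 0, 0, 0, 1], [0, 0, 0, 0, 0, 0, 1]]]}}

```text
clock: 35.15
eef_pos: [467.0, -191.7, 152.1]
tool_rot: [-3.141, 0.0, 1.365]
force: [0.6, -2.1, -12.6]
width: 10.0
gripper_force: 58.3
```

>>> {"op": "step_arm", "data": {"series": [[[0, 0, 0, 0, 0, -0.002, 1], [0, 0, 0, 0, 0, -0.002, 1], [0, 0, 0, 0, 0, -0.002, 1], [0, 0, 0, 0, 0, -0.002, 1], [0, 0, 0, 0, 0, 0, 1]]]}}

```text
clock: 35.65
eef_pos: [467.3, -191.7, 153.7]
tool_rot: [-3.141, 0.0, 1.365]
force: [1.4, -2.6, -17.2]
width: 9.7
gripper_force: 59.2
```

>>> {"op": "step_arm", "data": {"series": [[[0.002, 0, 0, 0, 0.0005, -0.002, 1], [0.002, 0, 0, 0, 0.0005, -0.002, 1], [0.002, 0, 0, 0, 0.0005, -0.002, 1], [0.002, 0, 0, 0, 0.0005, -0.002, 1], [0.002, 0, 0, 0, 0.0005, -0.002, 1], [0.002, 0, 0, 0, 0.0005, -0.002, 1], [0, 0, 0, 0, 0, 0, 1]]]}}

```text
clock: 36.35
eef_pos: [467.8, -191.9, 156.3]
tool_rot: [-3.132, -0.0, 1.365]
force: [-0.4, -0.5, -4.7]
width: 9.8
gripper_force: 60.5
```

>>> {"op": "step_arm", "data": {"series": [[[0.005, 0, 0, 0, 0.0008, -0.003, 1], [0.005, 0, 0, 0, 0.0008, -0.004, 1], [0.005, 0, 0, 0, 0.0008, -0.005, 1], [0.005, 0, 0, 0, 0.0008, -0.005, 1], [0.005, 0, 0, 0, 0.0008, -0.005, 1], [0.005, 0, 0, 0, 0.0008, -0.005, 1], [0.005, 0, 0, 0, 0.0008, -0.005, 1], [0.005, 0, 0, 0, 0.0008, -0.005, 1], [0.005, 0, 0, 0, 0.0008, -0.005, 1], [0.005, 0, 0, 0, 0.0008, -0.005, 1], [0, 0, 0, 0, 0, 0, 1], [0, 0, 0, 0, 0, 0, 1]]]}}

```text
clock: 37.55
eef_pos: [468.9, -192.1, 162.8]
tool_rot: [-3.093, -0.0, 1.365]
force: [-1.4, -0.1, -4.1]
width: 10.0
gripper_force: 60.7
```

```bash
python3 - <<'E'
from h import *
print(*mean(4));s=ctrl.read_state();print(s["force"],s["torque"],s["width"],s["tool_rot"])
E
```

```text
[ 468.93508724 -192.10232218  162.80429661    1.36467271] [1.71716402e-02 1.19117444e-02 7.23074313e-03 2.80639481e-05]
[-1.36001342 -0.56843242 -4.11130925] [-0.03286612  0.38570466  0.02499634] 9.920381825173587 [-3.09263323e+00 -6.97411860e-05  1.36468175e+00]
```

>>> {"op": "step_arm", "data": {"series": [[[0.005, 0, 0, 0, 0.0008, -0.005, 1], [0.005, 0, 0, 0, 0.0008, -0.005, 1], [0.005, 0, 0, 0, 0.0008, -0.005, 1], [0.005, 0, 0, 0, 0.0008, -0.005, 1], [0.005, 0, 0, 0, 0.0008, -0.005, 1], [0.005, 0, 0, 0, 0.0008, -0.005, 1], [0.005, 0, 0, 0, 0.0008, -0.003, 1], [0, 0, 0, 0, 0, 0, 1], [0, 0, 0, 0, 0, 0, 1], [0, 0, 0, 0, 0, 0, 1]]]}}

```text
clock: 38.75
eef_pos: [470.0, -192.3, 167.7]
tool_rot: [-3.065, -0.0, 1.365]
force: [-2.8, 0.0, -3.0]
width: 9.4
gripper_force: 60.7
```

```bash
python3 - <<'E'
from h import *
print(*mean(4));s=ctrl.read_state();print(s["force"],s["width"],s["clock"])
a=ctrl.get_image("side")["img"][165:305,220:400,::-1];b=ctrl.get_image("scene")["img"][140:280,220:400,::-1]
cv2.imwrite("pics/c10.png",cv2.resize(np.hstack([a,b]),None,fx=2.2,fy=2.2,interpolation=2))
E
```

```text
[ 469.96711412 -192.30198637  167.69324444    1.36468086] [1.25059308e-02 7.20968950e-03 1.10337131e-02 3.89555362e-05]
[-4.27913148  0.31374229 -1.97418216] 9.507007008474636 38.95
```

View pics/c10.png

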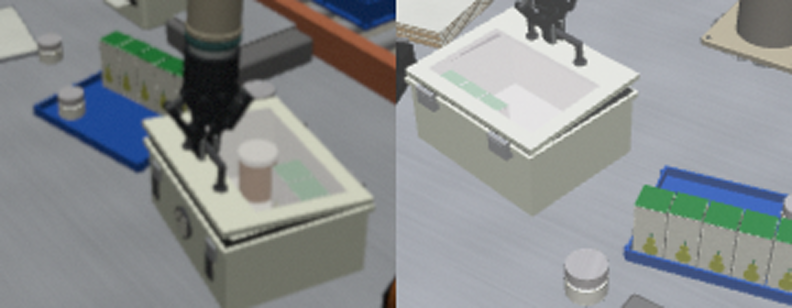

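```bash
python3 - <<'E'
from h import *
for _ in range(8):
    p=ctrl.get_image("wrist");s=ctrl.read_state();print(s["clock"],s["force"].round(1),round(s["width"],2),s["eef_pos"].round(2),s["torque"].round(2))
g=cv2.cvtColor(p["img"],cv2.COLOR_RGB2GRAY).astype(int)
# lid top corners front/+y and back/+y for several openings
H=np.array([469.7,-191.3]);a=np.radians(-11.75);u=np.array([np.cos(a),np.sin(a)]);v=np.array([-u[1],u[0]])
hinge=H+192*u
for mm in(10,15,20,25):
    t=mm/230
    P=[]
    for x,y,z in[(-230,146,10),(-100,146,10),(0,146,10),(-230,60,10),(-230,100,10)]:
        w=hinge+u*(x*np.cos(t)+z*np.sin(t))+v*y;P.append([*w,124+z*np.cos(t)-x*np.sin(t)])
    print(mm,proj(p,P).round(0).tolist())
for r in(60,90,120,150): 
    row=g[r];d=np.abs(row[4:]-row[:-4]);print(r,[(int(i)+2,int(d[i])) for i in np.where((d[1:-1]>25)&(d[1:-1]>=d[:-2])&(d[1:-1]>d[2:]))[0]+1][:8])
for c in(330,380,430): 
    row=g[:,c];d=np.abs(row[4:]-row[:-4]);print("col",c,[(int(i)+2,int(d[i])) for i in np.where((d[1:-1]>25)&(d[1:-1]>=d[:-2])&(d[1:-1]>d[2:]))[0]+1][:5])
E
```

```text
39.1 [-3.4 -0.1 -2.3] 10.12 [ 469.96 -192.31  167.68] [0.13 0.69 0.07]
39.15 [-3.6  1.  -2.3] 9.97 [ 469.98 -192.3   167.69] [0.12 0.7  0.04]
39.2 [-3.6 -0.1 -2.7] 9.86 [ 469.96 -192.33  167.69] [ 0.09  0.69 -0.01]
39.25 [-3.  -0.  -1.7] 9.66 [ 469.98 -192.32  167.7 ] [0.1  0.77 0.02]
39.3 [-4.   1.1 -1.7] 10.23 [ 469.98 -192.29  167.71] [0.09 0.7  0.  ]
39.35 [-4.  -0.  -2.3] 9.71 [ 469.99 -192.31  167.7 ] [ 0.13  0.79 -0.03]
39.4 [-3.5  0.4 -2.4] 10.29 [ 469.99 -192.3   167.7 ] [0.13 0.8  0.04]
39.45 [-3.8  0.6 -2.9] 9.98 [ 469.99 -192.32  167.68] [0.09 0.79 0.  ]
10 [[233.0, -49.0], [515.0, -51.0], [722.0, -42.0], [244.0, 137.0], [239.0, 57.0]]
15 [[230.0, -54.0], [519.0, -53.0], [723.0, -42.0], [243.0, 138.0], [237.0, 56.0]]
20 [[228.0, -59.0], [522.0, -55.0], [723.0, -42.0], [241.0, 139.0], [235.0, 54.0]]
25 [[226.0, -65.0], [526.0, -57.0], [724.0, -42.0], [239.0, 141.0], [233.0, 53.0]]
60 [(234, 50), (461, 44), (477, 32)]
90 [(234, 47), (433, 55), (461, 32)]
120 [(237, 50), (442, 56), (466, 31)]
150 [(240, 46), (292, 97), (335, 97)]
col 330 [(136, 96), (162, 97), (246, 94), (293, 39), (325, 52)]
col 380 [(299, 124), (301, 116)]
col 430 [(6, 26), (307, 114), (350, 121), (356, 128)]
```

```bash
python3 -c "
from cell import ctrl
print(ctrl.finish_job())"
```

```text
the job is handed in; nothing more can be done
None
```

The job is handed in at about 39.5 s. Both cartons complete the row, measured about 48 mm apart and in line. The lid came free without flying up and the gripper still holds it. Going by the handle's rise, its front edge is about 20 mm above the gasket, which the camera could only roughly confirm.

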